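Index the sample carousel one station

TASK

Turn the sample carousel on to its next detent so that the small cup full of soil, which stands in the nest next to the index post, comes to rest at the index post. Turn it that one station the short way, by its upright push posts, do not touch the cup, and leave the cup standing upright in its nest.

Things in the scene. Friction and masses are not known exactly. Their poses are not given: they have to be found in the camera images.
- carousel: Fixed round stand of a six-station sample carousel under a 262 mm aluminium table with six upright push posts. Origin on the turning axis at worktop level, z up; x points to the index post: fixed steel rod with a flat 36 mm steel cap, 165 mm out, 122 mm high, its pointer at 62 to 70 mm height reaching in to 132 mm from the axis. All that stands on the table ends below 90 mm height.
- turntable (a joint): Table angle, rad, counter-clockwise from above, 0 at start; turns both ways. Detent every 60 deg: 2 to 4 N at a push post to leave; past 30 deg it pulls itself into the next, damped, and can be let go. Push posts: on the table, 118 mm from the axis, at 30, 90, 150, 210, 270, 330 deg from the stand's x at start; 10 mm rods, black sleeve 16 mm wide from 83 to 128 mm (post top) above worktop.
- index_station (a point): Fixed point at the table's top (48 mm above the worktop) where the nest at the index post has its centre: on the stand's x axis, 85 mm from the turning axis. The six nests are grey raised rings on the table, every 60 degrees, centres 85 mm from the axis, inner width 69 mm, wall 3 mm, 8 mm high; one is at this point at the start.
- cup: Round metal cup, 54 mm wide, 40 mm high, filled level with dark soil; narrower and thicker-walled than the aluminium tins (62 mm, empty or part full) on the table. Loose, in one of the two nests beside the one at the index post (+60 or -60 degrees from the stand's x axis), with 7 mm of play all round. Origin at the centre of its underside, z up.
Not all that is in view belongs to the job. Leave any green or orange look-alike of the cup alone.

How it is judged:
At the end, for the whole second after the job is handed in: The cup stands upright (within 6 degrees) in its nest (underside within 5 mm of the table top), its axis within 20 mm of the index station; the table is at rest, one station (60 degrees, within 10) either way from where it started (horizontal distance between cup and index_station below 0.02 m and (value of joint turntable between 0.872198 and 1.2222 rad or value of joint turntable between -1.2222 and -0.872198 rad) and velocity of joint turntable between -0.05 and 0.05 rad/s and angle between cup's own z axis and vertical below 0.1 rad and z of cup in the frame of index_station between -0.005 and 0.005 m); the robot touches nothing.
It fails at once if the table is turned more than one and a half stations either way (value of joint turntable above 1.57 rad or value of joint turntable below -1.57 rad).
It fails at once if the cup is tipped by more than 20 degrees (angle between cup's own z axis and vertical above 0.35 rad).
It fails at once if the robot touches the cup (over 1 N) (contact force between any of the fingers, the arm and cup above 1 N).
It also fails if it takes over 32 s, if anything falls off the work surface, if the arm or the gripper's body presses on something with over 40 N, if the wrist force passes 120 N, or if a joint passes its speed limit or range.

ROBOT

A 7-joint arm with a two-finger parallel gripper is mounted at the origin on a cart in front of the work surface, level with it; the furniture and walls round the work are solid. World frame = base frame: x ahead of the robot, y to its left, z up, the work surface at z = 0. Lengths are in m, angles in rad, forces in N, time in s.
With the tool pointing down it reaches from about 0.425 to 0.95 m from the base axis. Payload 4.7 kg.
Tool frame: the origin (TCP) lies midway between the tips of the shut fingers; the grasp point (between the pads) lies 19 mm behind it; z points along the fingers, y is the line along which they close (so a half turn about z gives the same grasp; the last joint's range is limited). The gripper opens to 85 mm and grips with 20 to 120 N. Pads are 22 mm wide; open, the fingers measure 114 mm over their backs; the gripper's body (76 mm by 85 mm) begins 54 mm behind the grasp point. The pads swing forward as they close: fully open they stand 13 mm farther back than shut.
Start: joints at [1.229, 0.469, -0.049, 1.532, 0.024, 1.141, -0.082], TCP at [0.208, -0.642, 0.231] pointing down, gripper open.
Joint ranges: [-2.59, 2.59], [-0.33, 1.99], [-1.39, 1.29], [0.1, 2.45], [-1.04, 4.18], [0.21, 1.99], [-2.66, 2.66]. Speed limits (rad/s): [2.57, 2.57, 3.14, 3.14, 3.14, 3.14, 3.14].

INTERFACE

Orientations are given as a unit quaternion [x, y, z, w].
In Python, from workcell import sensors, vision, hand_in gives the robot as it stands. The module is installed in compiled form; this text tells all that it offers.
- The arm moves only by the tool step_arm, never from a script. Its argument "plan" is a list of rows, each an object of numbers: "tx", "ty", "tz": the shift along the tool's x, y, z normalised to -1 to 1, where 1 is 1 m; "rx", "ry", "rz": the turn, a rotation vector about the tool's x, y, z normalised to -1 to 1, where 1 is 90 degrees; "gripper": the closure, from 0 (fully open) to 1 (shut). A call has exactly 10 rows; each row is the pose to reach, as a shift and turn from the pose commanded when the call began, along the tool's axes at that moment; what a row does not reach only later rows make up. A row lasts 1/8 s, in which the tool goes at most 62.5 mm and 10.7 degrees, less where a joint would pass 70% of its speed; a pose out of reach is approached as far as the arm can. A call with a number of a shift or a turn outside -1 to 1 is refused whole. A call with a gripper value outside its range is refused whole. The fingers move at their own pace and stop on an object; the grip force is fixed at half the most. Time passes only in rows, so rows that repeat a pose let the fingers close, or fill a call up. It gives the time, the measured TCP pose, the force, the opening and the grip force at its end, in the units of the state.
- sensors.sense(): the state, without advancing time (a new reading comes with each control period).
- vision.get_image(name): name is "scene" or "top" or "wrist"; returns a dict with "frame" (480x640x3 uint8, red, green, blue), "fovy" (degrees; the focal length in pixels is half the picture's height over the tangent of half this angle, whatever the lens; pixels are square), "cx", "cy" (the principal point, pixels), "rvec" (rotation vector, rad) and "tvec" (3), from world to camera coordinates, as OpenCV has them; the wrist camera has in their place "T_tool_cam" (4x4, takes a point from camera to tool coordinates, whose origin is the TCP and whose axes are the flange's). Camera axes: x right, y down, z forward; pixel columns grow to the right and rows downward; lengths in m; the calibration is good to about 2 mm. A picture is of the moment at which its call begins: read the wrist's pose just before it. There is no depth.
- hand_in(): hands the job in; it is judged then, once.
The state is a dict: "t": time; "q": joint angles; "joint_velocities": joint speeds; "tau": joint torques, N m; "tool_pos": TCP position; "eef_rot": TCP orientation; "ft_force": force on the tool from outside, world axes, zero at the start; "wrist_torque": the same for the moment, N m; "grip_width": finger opening in m; "gripper_force": force on a finger pad.
Only numpy, scipy, OpenCV 4.12 (cv2) and the standard library are available. Lean on these libraries where they do the work, as an engineer would, in place of code of your own. Each camera call takes 0.05 s, during which the arm holds its last target. There are 200 camera calls.

## Working session

There is one attempt and no reset: what is moved stays moved. The work goes in short steps, Python scripts to look and compute and a tool call to move; the robot and the scene stay as the last step left them, time stands still between calls to the robot, and variables do not carry over. Pictures are saved under pics/ and viewed, at most 10 in all, crops included, and the job is handed in when it is done.

Besides the shell and the picture viewer there is one more tool, called after "Call:" as a command line: name --argument value ..., lists and objects as JSON in quotes. step_arm: Moves the arm, as the interface text tells. Scaled input: -1 to 1 covers 1 m each way for a shift and 90 degrees each way for a turn. Its arguments: {"type":"object","properties":{"plan":{"type":"array"}},"required":["plan"]}

```bash
mkdir -p pics; cat > h.py <<'E'
import numpy as np, cv2
from workcell import sensors, vision
def grab(n,tag):
    d=vision.get_image(n); cv2.imwrite(f'pics/{tag}.png',d['frame'][:,:,::-1]); 
    np.save(f'pics/{tag}.npy',{k:v for k,v in d.items() if k!='frame'},allow_pickle=True); return d
E
python3 - <<'E'
from h import *
s=sensors.sense(); print(s['t'],s['tool_pos'],s['eef_rot'])
for n in('top','scene'):
    d=grab(n,n+'0'); print(n,d['fovy'],d['cx'],d['cy'],d['rvec'],d['tvec'])
E
```

```text
0.0 [ 0.20756872 -0.64166685  0.230249  ] [ 9.87793996e-01  1.55762747e-01 -1.69365626e-04 -9.79376522e-04]
top 53.03047726006785 321.91733339427543 245.53027960433963 [ 2.16226309 -2.13793886  0.12445839] [0.16957674 0.64744206 0.93987225]
scene 52.01138374073478 330.8365231498686 244.98800902139828 [ 2.25486773  0.56662652 -0.23016204] [-0.64028152 -0.06829805  1.20593397]
```

View pics/top0.png

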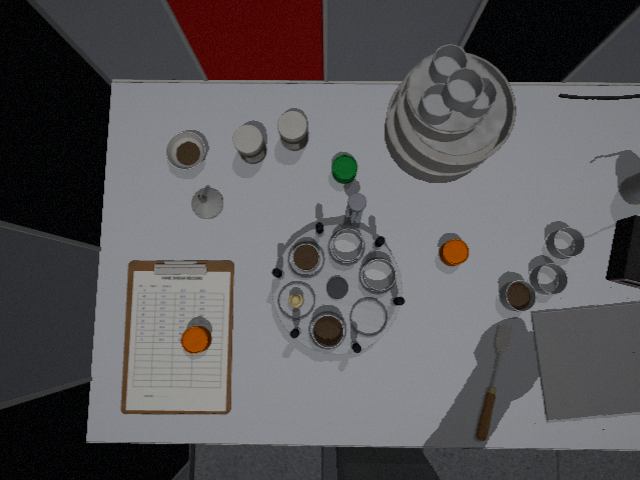

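View pics/scene0.png

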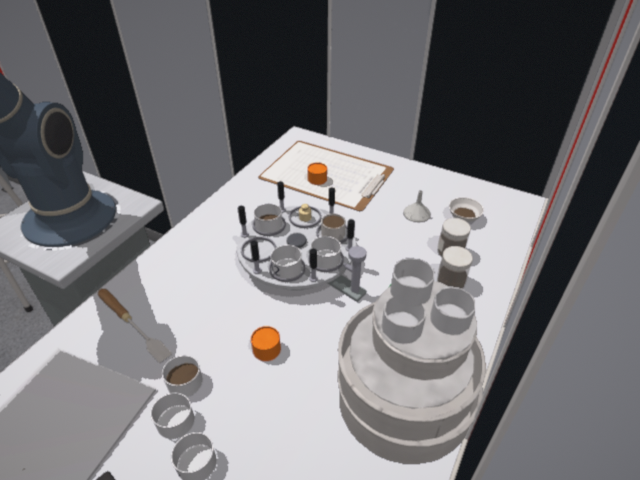

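The top view shows the axis near (337,287) and the index post at (357,203). The soil-filled cup is at (306,257), on the +60° side, so the table must turn clockwise. The black post tops are at about (320,228), (277,272), (295,333), (357,348), (399,300) and (380,240). Next I'll enlarge both views to triangulate them.

```bash
python3 - <<'E'
import cv2,numpy as np
a=cv2.imread('pics/top0.png')[190:360,260:420]; b=cv2.imread('pics/scene0.png')[170:300,225:375]
cv2.imwrite('pics/c0.png',np.hstack([cv2.resize(x,(400,s),interpolation=3) for x,s in((a,425),)]+[cv2.copyMakeBorder(cv2.resize(b,(400,347),interpolation=3),0,78,0,0,0)]))
E
```

```text
(no output)
```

View pics/c0.png

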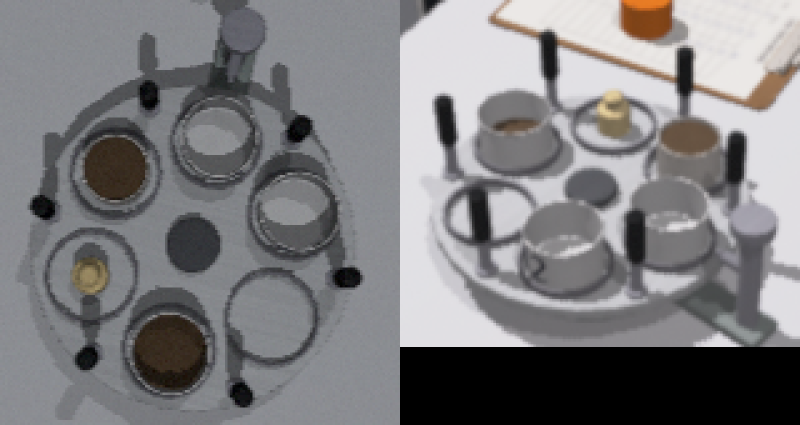

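```bash
python3 - <<'E'
from h import *
from scipy.optimize import least_squares as ls
T=np.array([(149,95),(42,207),(87,357),(241,394),(347,277),(299,128)])/2.5+[260,190]
S=np.array([(336,158),(284,72),(149,55),(46,121),(79,214),(236,237)])/2.6667+[225,170]
def cam(t):
    d=np.load(f'pics/{t}.npy',allow_pickle=True).item(); f=240/np.tan(np.radians(d['fovy']/2))
    K=np.array([[f,0,d['cx']],[0,f,d['cy']],[0,0,1.]]); return K,np.array(d['rvec'],float),np.array(d['tvec'],float)
def pr(c,X): return cv2.projectPoints(np.array(X,float).reshape(-1,1,3),c[1],c[2],c[0],None)[0][:,0]
a,b=cam('top0'),cam('scene0')
P=[]
for t,s in zip(T,S):
    r=ls(lambda X:np.r_[pr(a,X)[0]-t,pr(b,X)[0]-s],[.6,0,.1]); P.append(r.x); print(r.x.round(4),r.fun.round(1))
P=np.array(P);c=P.mean(0);print('c',c,np.linalg.norm((P-c)[:,:2],axis=1))
ang=np.degrees(np.arctan2((P-c)[:,1],(P-c)[:,0]))-[30,90,150,210,270,330]; print((ang+180)%360-180)
# index cap at z=.122 from top, cup rim at .088
def ray(c_,uv,z):
    r=ls(lambda x:pr(c_,[x[0],x[1],z])[0]-uv,[.6,0]); return r.x
for n,uv,z in(('cap',(243/2.5+260,30/2.5+190),.122),('cup',(115/2.5+260,168/2.5+190),.088)):
    v=ray(a,uv,z)-c[:2]; print(n,v,np.hypot(*v),np.degrees(np.arctan2(v[1],v[0])))
E
```

```text
[0.6728 0.1816 0.1025] [-0.3 -0.5 -0.7  0.1]
[0.5851 0.2618 0.1019] [-0.2 -0.3 -0.4  0. ]
[0.4731 0.2253 0.1034] [-0.2 -0.3 -0.5  0. ]
[0.4475 0.1101 0.1027] [-0.3 -0.4 -0.6  0. ]
[0.5348 0.0306 0.1046] [-0.2 -0.2 -0.3  0. ]
[0.6481 0.0664 0.103 ] [-0.3 -0.4 -0.5  0.1]
c [0.56021315 0.14597743 0.10300292] [0.11809301 0.11843292 0.11782179 0.11829641 0.11811434 0.1185654 ]
[-12.42111931 -12.11970617 -12.3253319  -12.36245694 -12.44796083
 -12.18031264]
cap [ 0.15892177 -0.03594138] 0.16293529987720942 -12.743502646908844
cup [0.05625806 0.06095146] 0.08294606369313824 47.293057737890244
```

The fit is consistent: radius 118 mm and height 0.103 m, with the axis at (0.560, 0.146) and yaw −12.3°. I'll push the near right post, at (0.4475, 0.110), toward +y with the fingers shut. First comes the approach.

Call:
step_arm --plan '[{"tx": 0.032,"ty": -0.031,"tz": 0,"rx": 0,"ry": 0,"rz": -0.046,"gripper": 1},{"tx": 0.064,"ty": -0.062,"tz": 0,"rx": 0,"ry": 0,"rz": -0.092,"gripper": 1},{"tx": 0.096,"ty": -0.093,"tz": 0,"rx": 0,"ry": 0,"rz": -0.138,"gripper": 1},{"tx": 0.128,"ty": -0.124,"tz": 0,"rx": 0,"ry": 0,"rz": -0.184,"gripper": 1},{"tx": 0.16,"ty": -0.155,"tz": 0,"rx": 0,"ry": 0,"rz": -0.23,"gripper": 1},{"tx": 0.192,"ty": -0.186,"tz": 0,"rx": 0,"ry": 0,"rz": -0.276,"gripper": 1},{"tx": 0.224,"ty": -0.217,"tz": 0,"rx": 0,"ry": 0,"rz": -0.322,"gripper": 1},{"tx": 0.256,"ty": -0.248,"tz": 0,"rx": 0,"ry": 0,"rz": -0.368,"gripper": 1},{"tx": 0.288,"ty": -0.279,"tz": 0,"rx": 0,"ry": 0,"rz": -0.414,"gripper": 1},{"tx": 0.32,"ty": -0.31,"tz": 0,"rx": 0,"ry": 0,"rz": -0.46,"gripper": 1}]'

```text
t: 1.35
tool_pos: [0.4171, -0.2474, 0.2311]
eef_rot: [0.868, 0.496, -0.0, -0.0]
ft_force: [1.2, -0.7, -0.1]
grip_width: -0.0001
gripper_force: 0.0
```

Call:
step_arm --plan '[{"tx": 0.036,"ty": -0.015,"tz": 0,"rx": 0,"ry": 0,"rz": -0.067,"gripper": 1},{"tx": 0.072,"ty": -0.03,"tz": 0,"rx": 0,"ry": 0,"rz": -0.134,"gripper": 1},{"tx": 0.108,"ty": -0.045,"tz": 0,"rx": 0,"ry": 0,"rz": -0.2,"gripper": 1},{"tx": 0.144,"ty": -0.06,"tz": 0,"rx": 0,"ry": 0,"rz": -0.267,"gripper": 1},{"tx": 0.18,"ty": -0.075,"tz": 0,"rx": 0,"ry": 0,"rz": -0.334,"gripper": 1},{"tx": 0.216,"ty": -0.09,"tz": 0,"rx": 0,"ry": 0,"rz": -0.4,"gripper": 1},{"tx": 0.252,"ty": -0.105,"tz": 0,"rx": 0,"ry": 0,"rz": -0.467,"gripper": 1},{"tx": 0.287,"ty": -0.119,"tz": 0.0,"rx": 0,"ry": 0,"rz": -0.534,"gripper": 1},{"tx": 0.287,"ty": -0.119,"tz": 0.04,"rx": 0,"ry": 0,"rz": -0.534,"gripper": 1},{"tx": 0.287,"ty": -0.119,"tz": 0.08,"rx": 0,"ry": 0,"rz": -0.534,"gripper": 1}]'

```text
t: 2.6
tool_pos: [0.4611, 0.0591, 0.1505]
eef_rot: [0.592, 0.806, 0.0, 0.001]
ft_force: [-0.4, -0.4, -0.5]
grip_width: -0.0001
gripper_force: 0.0
```

```bash
python3 - <<'E'
from h import *
a=grab('top','top1')['frame'][190:360,240:420,::-1];b=grab('scene','scene1')['frame'][140:300,195:375,::-1]
cv2.imwrite('pics/c1.png',np.hstack([cv2.copyMakeBorder(cv2.resize(x,None,fx=2.2,fy=2.2,interpolation=3),0,380-int(x.shape[0]*2.2),0,0,0) for x in(a,b)]))
s=sensors.sense();print(s['t'],s['tool_pos'],s['eef_rot'],s['q'])
E
```

```text
2.7 [0.45755779 0.05802645 0.14780815] [ 0.59179758  0.80607401 -0.00289966 -0.00344906] [ 0.37686572  0.30407024 -0.69670343  2.07703739  0.25497931  0.85362239
 -0.16399903]
```

View pics/c1.png

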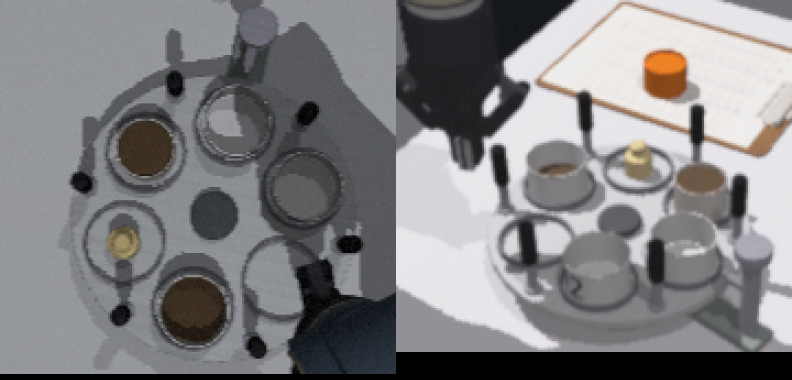

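```bash
python3 - <<'E'
import numpy as np
c=np.array([.560,.146]);p0=np.array([.4611,.0591]);y0=np.radians(107.6)
x=np.array([np.cos(y0),np.sin(y0)]);y=np.array([x[1],-x[0]])
for th in [207,203,200,197.6,194,190,186,182,178,174,170,166,162,158,156]:
    t=np.radians(th);u=np.array([np.cos(t),np.sin(t)]);d=np.array([u[1],-u[0]])
    p=c+.118*u-.019*d; print(th,p.round(4),((p-p0)@x).round(3),((p-p0)@y).round(3),'rz',((107.6-(th-90))/90).round(3))
E
```

```text
Traceback (most recent call last):
AttributeError: 'float' object has no attribute 'round'
```

```bash
python3 - <<'E'
import numpy as np
c=np.array([.560,.146]);p0=np.array([.4611,.0591]);y0=np.radians(107.6)
x=np.array([np.cos(y0),np.sin(y0)]);y=np.array([x[1],-x[0]])
for th in [207,203,200,197.6,194,190,186,182,178,174,170,166,162,158,156]:
    t=np.radians(th);u=np.array([np.cos(t),np.sin(t)]);d=np.array([u[1],-u[0]])
    p=c+.118*u-.019*d; print(th,p.round(4),((p-p0)@x).round(3),((p-p0)@y).round(3),'rz',round((107.6-(th-90))/90,3))
E
```

```text
207 [0.4635 0.0755] 0.015 0.007 rz -0.104
203 [0.4588 0.0824] 0.023 0.005 rz -0.06
200 [0.4556 0.0878] 0.029 0.003 rz -0.027
197.6 [0.4533 0.0922] 0.034 0.003 rz 0.0
194 [0.4501 0.099 ] 0.041 0.002 rz 0.04
190 [0.4471 0.1068] 0.05 0.001 rz 0.084
186 [0.4446 0.1148] 0.058 0.001 rz 0.129
182 [0.4427 0.1229] 0.066 0.002 rz 0.173
178 [0.4414 0.1311] 0.075 0.003 rz 0.218
174 [0.4407 0.1394] 0.083 0.005 rz 0.262
170 [0.4405 0.1478] 0.091 0.007 rz 0.307
166 [0.4409 0.1561] 0.099 0.01 rz 0.351
162 [0.4419 0.1644] 0.106 0.014 rz 0.396
158 [0.4435 0.1726] 0.114 0.018 rz 0.44
156 [0.4445 0.1766] 0.117 0.02 rz 0.462
```

Call:
step_arm --plan '[{"tx": 0,"ty": 0.001,"tz": 0.025,"rx": 0,"ry": 0,"rz": 0,"gripper": 1},{"tx": 0,"ty": 0.002,"tz": 0.049,"rx": 0,"ry": 0,"rz": 0,"gripper": 1},{"tx": 0,"ty": 0.003,"tz": 0.049,"rx": 0,"ry": 0,"rz": 0,"gripper": 1},{"tx": 0.01,"ty": 0.003,"tz": 0.049,"rx": 0,"ry": 0,"rz": 0,"gripper": 1},{"tx": 0.02,"ty": 0.003,"tz": 0.049,"rx": 0,"ry": 0,"rz": 0,"gripper": 1},{"tx": 0.026,"ty": 0.003,"tz": 0.049,"rx": 0,"ry": 0,"rz": 0,"gripper": 1},{"tx": 0.031,"ty": 0.003,"tz": 0.049,"rx": 0,"ry": 0,"rz": 0,"gripper": 1},{"tx": 0.036,"ty": 0.003,"tz": 0.049,"rx": 0,"ry": 0,"rz": 0.01,"gripper": 1},{"tx": 0.041,"ty": 0.002,"tz": 0.049,"rx": 0,"ry": 0,"rz": 0.04,"gripper": 1},{"tx": 0.041,"ty": 0.002,"tz": 0.049,"rx": 0,"ry": 0,"rz": 0.04,"gripper": 1}]'

```text
t: 3.95
tool_pos: [0.4505, 0.0987, 0.1024]
eef_rot: [0.617, 0.787, -0.0, 0.0]
ft_force: [1.1, -0.7, -0.0]
grip_width: 0.0
gripper_force: 0.3
```

```bash
python3 - <<'E'
from h import *
a=grab('top','top2')['frame'][190:360,240:420,::-1];b=grab('scene','scene2')['frame'][140:300,195:375,::-1]
cv2.imwrite('pics/c2.png',np.hstack([cv2.copyMakeBorder(cv2.resize(x,None,fx=2.2,fy=2.2,interpolation=3),0,380-int(x.shape[0]*2.2),0,0,0) for x in(a,b)]))
s=sensors.sense();print(s['t'],s['tool_pos'],s['ft_force'],s['q'])
E
```

```text
4.05 [0.45067452 0.09828095 0.1023077 ] [ 0.18541548 -0.40506159  0.89005747] [ 0.23980771  0.36963794 -0.65376967  2.12456551  0.33008342  0.74633041
 -0.38605418]
```

View pics/c2.png

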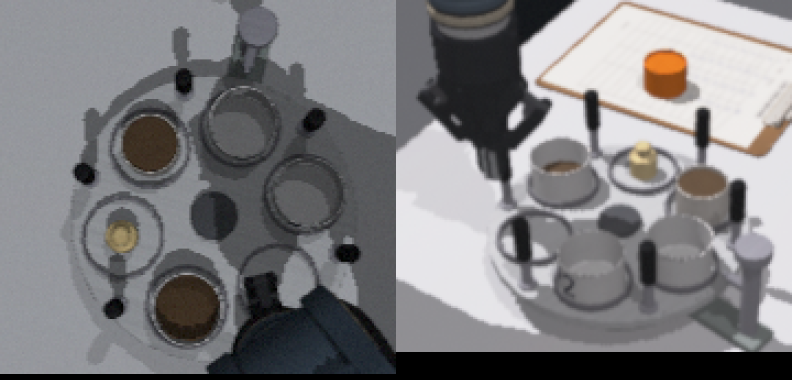

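Call:
step_arm --plan '[{"tx": 0.009,"ty": -0.001,"tz": 0,"rx": 0,"ry": 0,"rz": 0.044,"gripper": 1},{"tx": 0.017,"ty": -0.002,"tz": 0,"rx": 0,"ry": 0,"rz": 0.089,"gripper": 1},{"tx": 0.025,"ty": -0.002,"tz": 0,"rx": 0,"ry": 0,"rz": 0.133,"gripper": 1},{"tx": 0.034,"ty": -0.001,"tz": 0,"rx": 0,"ry": 0,"rz": 0.178,"gripper": 1},{"tx": 0.042,"ty": 0,"tz": 0,"rx": 0,"ry": 0,"rz": 0.222,"gripper": 1},{"tx": 0.05,"ty": 0.002,"tz": 0,"rx": 0,"ry": 0,"rz": 0.267,"gripper": 1},{"tx": 0.058,"ty": 0.004,"tz": 0,"rx": 0,"ry": 0,"rz": 0.311,"gripper": 1},{"tx": 0.066,"ty": 0.008,"tz": 0,"rx": 0,"ry": 0,"rz": 0.356,"gripper": 1},{"tx": 0.07,"ty": 0.01,"tz": 0,"rx": 0,"ry": 0,"rz": 0.378,"gripper": 1},{"tx": 0.07,"ty": 0.01,"tz": 0,"rx": 0,"ry": 0,"rz": 0.378,"gripper": 1}]'

```text
t: 5.3
tool_pos: [0.4436, 0.1691, 0.1022]
eef_rot: [0.82, 0.572, -0.0, -0.0]
ft_force: [0.7, 0.0, -0.4]
grip_width: 0.0003
gripper_force: 0.0
```

```bash
python3 - <<'E'
from h import *
a=grab('top','top3')['frame'][190:360,240:420,::-1];b=grab('scene','scene3')['frame'][140:300,195:375,::-1]
cv2.imwrite('pics/c3.png',np.hstack([cv2.copyMakeBorder(cv2.resize(x,None,fx=2.2,fy=2.2,interpolation=3),0,380-int(x.shape[0]*2.2),0,0,0) for x in(a,b)]))
s=sensors.sense();print(s['t'],s['tool_pos'],s['ft_force'],s['q'])
E
```

```text
5.4 [0.44353774 0.16854846 0.10219218] [ 0.82114245  0.43608018 -0.61473723] [-0.01347454  0.36412633 -0.52729984  2.10126413  0.26891199  0.74071965
 -1.06527379]
```

View pics/c3.png

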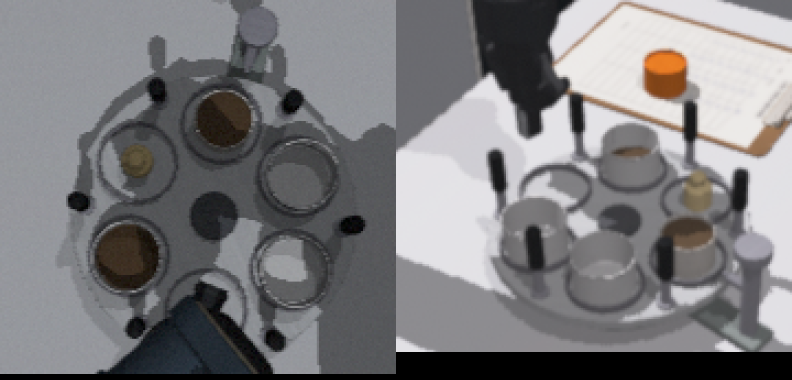

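The table has carried itself on ahead of the fingers and the cup is near the index. I'll back straight up and let the table settle.

Call:
step_arm --plan '[{"tx": -0.005,"ty": 0,"tz": -0.01,"rx": 0,"ry": 0,"rz": 0,"gripper": 1},{"tx": -0.005,"ty": 0,"tz": -0.03,"rx": 0,"ry": 0,"rz": 0,"gripper": 1},{"tx": -0.005,"ty": 0,"tz": -0.06,"rx": 0,"ry": 0,"rz": 0,"gripper": 1},{"tx": -0.005,"ty": 0,"tz": -0.09,"rx": 0,"ry": 0,"rz": 0,"gripper": 1},{"tx": -0.005,"ty": 0,"tz": -0.12,"rx": 0,"ry": 0,"rz": 0,"gripper": 1},{"tx": -0.005,"ty": 0,"tz": -0.12,"rx": 0,"ry": 0,"rz": 0,"gripper": 1},{"tx": -0.005,"ty": 0,"tz": -0.12,"rx": 0,"ry": 0,"rz": 0,"gripper": 1},{"tx": -0.005,"ty": 0,"tz": -0.12,"rx": 0,"ry": 0,"rz": 0,"gripper": 1},{"tx": -0.005,"ty": 0,"tz": -0.12,"rx": 0,"ry": 0,"rz": 0,"gripper": 1},{"tx": -0.005,"ty": 0,"tz": -0.12,"rx": 0,"ry": 0,"rz": 0,"gripper": 1}]'

```text
t: 6.65
tool_pos: [0.4417, 0.1641, 0.2218]
eef_rot: [0.82, 0.572, -0.0, -0.0]
ft_force: [-0.3, -1.4, -0.1]
grip_width: -0.0004
gripper_force: 0.0
```

```bash
python3 - <<'E'
from h import *
a=grab('top','top4')['frame'][190:360,240:420,::-1];b=grab('scene','scene4')['frame'][140:300,195:375,::-1]
cv2.imwrite('pics/c4.png',np.hstack([cv2.copyMakeBorder(cv2.resize(x,None,fx=2.2,fy=2.2,interpolation=3),0,380-int(x.shape[0]*2.2),0,0,0) for x in(a,b)]))
s=sensors.sense();print(s['t'],s['tool_pos'],s['ft_force'])
E
```

```text
6.75 [0.44175443 0.16414459 0.22202604] [-0.26628679 -0.91933102  0.10348109]
```

View pics/c4.png

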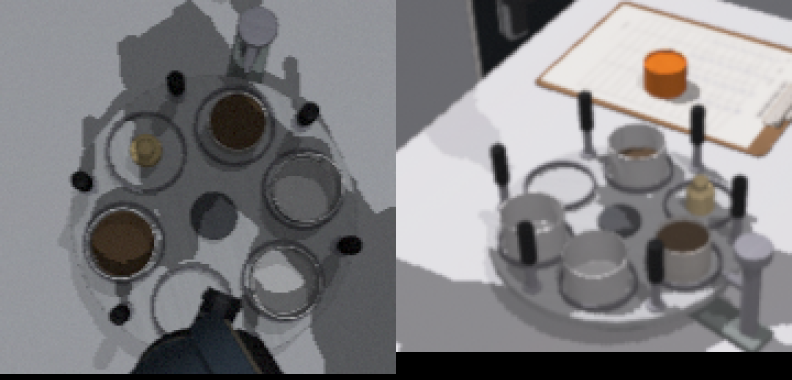

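The posts are back on their starting pixels ((175,83), (308,113), (82,182), (350,244)), and the cup stands in its nest at (237,121) by the index post. I'll check the numbers and hand in.

```bash
python3 - <<'E'
from h import *
from workcell import hand_in
from scipy.optimize import least_squares as ls
d=grab('top','top5'); p=cv2.imread('pics/top4.png')[:,:,::-1]
f=240/np.tan(np.radians(d['fovy']/2));K=np.array([[f,0,d['cx']],[0,f,d['cy']],[0,0,1.]])
r=ls(lambda x:cv2.projectPoints(np.array([[[x[0],x[1],.088]]]),np.array(d['rvec'],float),np.array(d['tvec'],float),K,None)[0].ravel()-[347.7,245],[.6,.1]).x
a=np.radians(-12.3);t=np.array([.56,.146])+.085*np.array([np.cos(a),np.sin(a)])
print('cup off',r-t,'moving px',(np.abs(d['frame'].astype(int)-p)[190:300,260:420].max(2)>60).sum())
if np.hypot(*(r-t))<.015: print(hand_in())
E
```

```text
cup off [-0.00185175 -0.00170447] moving px 0
the job is handed in; nothing more can be done
None
```

I turned the carousel one station clockwise by a push post and handed the job in: the cup stands upright in its nest, about 3 mm from the index station, with the table at rest and the arm clear.

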